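# Shut the red tube drawer, then open the blue one

## Task

On the cytometry bench stands a white chest with three drawers side by side that lets only one drawer be open at a time. Push the open red drawer fully home, then pull the blue drawer out to its stop and leave it open, with the red one still shut.

Things in the scene. Friction and masses are not known exactly. Their poses are not given: they have to be found in the camera images.
- red_drawer (a joint): how far the red-fronted drawer is out, in m: 0 = shut, 0.12 = at its stop; open at the start. The drawers (red, blue, grey) stand side by side, 115 mm apart, in any order, in a fixed white chest 370 mm wide, 240 deep, 120 high. They slide level with 1.5 N friction and stay where left. While one is out (over 30 mm) the others are locked; with all shut any one can be pulled.
- blue_drawer (a joint): how far the blue-fronted drawer of the same chest is out, in m: 0 = shut, 0.12 = out to its stop. At the start it is shut, and locked (it gives no more than about 10 mm) until the red drawer is home.
- red_drawer_handle (a point): middle of the red drawer's handle: a level red bar 10 mm thick, 80 mm long along the point's y, on two 8 mm posts at y = -36 and +36 mm; pinch or hook it from above. Its axis is 40 mm out from the drawer front, 95 mm above the bench, 25 mm below the chest top. Axes turn with the chest: +x points into it (push that way to shut, -x opens), z up.
- blue_drawer_handle (a point): middle of the blue drawer's handle: the same bar as on the red drawer, in blue, of the same size, height and axes (+x points into the chest, pull towards -x to open).

How it is judged:
By the outcome, as a careful person would: the job done as asked, in the order asked, and still so for the second after the job is handed in, with the robot touching nothing.
It also fails if it takes over 46 s, if anything falls off the work surface, if the arm or the gripper's body presses on something with over 40 N, if the wrist force passes 120 N, or if a joint passes its speed limit or range.

## Robot

A 6-joint arm with a two-finger parallel gripper is mounted at the origin on the work surface. World frame = base frame: x ahead of the robot, y to its left, z up, the work surface at z = 0. Lengths are in m, angles in rad, forces in N, time in s.
With the tool pointing down it reaches from about 0.275 to 0.75 m from the base axis. Payload 10.2 kg.
Tool frame: the origin (TCP) lies on the front face of the gripper's body, between the roots of the fingers; the fingertips stand 73 mm ahead of it and the grasp point (between the pads) lies 54 mm ahead of it; y points along the fingers, z is the direction in which the jaws open and shut, and the axes are right-handed (so a half turn about y gives the same grasp; the last joint's range is limited). The gripper opens to 85 mm and grips with 20 to 120 N. Pads are 22 mm wide; open, the fingers measure 114 mm over their backs; the gripper's body (76 mm by 85 mm) begins 54 mm behind the grasp point. The pads swing forward as they close: fully open they stand 13 mm farther back than shut.
Start: joints at [-1.494, 0.313, 1.498, -0, 1.331, -0.223], TCP at [0.155, -0.502, 0.304] pointing down, gripper open.
Joint ranges: [-2.94, 2.94], [-0.97, 2.17], [0.19, 2.56], [-1.23, 4.37], [0.02, 3.11], [-2.88, 2.88]. Speed limits (rad/s): [2.39, 2.39, 3.01, 3.14, 3.14, 3.14].

## Interface

Orientations are given as a unit quaternion [w, x, y, z].
In Python, from rig import r gives the robot as it stands. Calls block until the motion is done:
- r.move_to(position, orientation): joint-space move of the TCP to a pose.
- r.line_to(position, ori=None, feed=0.15, contact_N=None): straight line of the TCP; ori=None keeps the orientation; feed is the mean speed in m/s. With contact_N (N) it stops when the force on the tool has changed by that much, and returns True; else False.
- r.move_joints(angles): joint-space move.
- r.move_gripper(opening, grip_force=None): finger opening in m; grip_force is the grip in N (None keeps the last); returns when the fingers have stopped.
- r.pause(seconds).
- r.inverse_kinematics(position, orientation): joint angles nearest the present ones, or None.
- r.read_camera(name): name is "scene" or "top" or "wrist"; returns (picture, depth): 480x640x3 uint8, blue, green, red; 480x640 float32, m along the optical axis (not along the pixel's ray), 0 where there is no reading.
- r.camera_params(name): a dict with "K" (3x3 intrinsics, pixels), "D" ([k1, k2, p1, p2, k3] as OpenCV has them; the pictures are not rectified), "view" (4x4, takes a point from world to camera coordinates). Camera axes: x right, y down, z forward; pixel columns grow to the right and rows downward; lengths in m; the calibration is good to about 2 mm. A picture is of the moment at which its call begins: read the wrist's pose just before it. camera_params takes no time and is no camera call; for the wrist camera it gives the pose at the moment of the call.
A pose or a line that the arm cannot do raises r.IKError and nothing moves.
- r.finish_job(): hands the job in, once; it reports no verdict.
Readings, each from a call of its own:
- r.current_time(): time.
- r.current_joint_pos(): joint angles.
- r.current_qd(): joint speeds.
- r.current_effort(): joint torques, N m.
- r.current_eef_pos(): TCP position.
- r.current_tool_rot(): TCP orientation.
- r.current_wrist_force(): force on the tool from outside, world axes, zero at the start.
- r.current_ft_torque(): the same for the moment, N m.
- r.current_gripper_width(): finger opening in m.
Only numpy, scipy, OpenCV 4.12 (cv2) and the standard library are available. Lean on these libraries where they do the work, as an engineer would, in place of code of your own. Each camera call takes 0.05 s, during which the arm holds its last target. There are 200 camera calls.

## Working session

There is one attempt and no reset: what is moved stays moved. The work goes in short steps, each a Python script; the robot and the scene stay as the last script left them, time stands still between calls to the robot, and variables do not carry over. Pictures are saved under pics/ and viewed, about 8 in all and at most 12, crops included, and the job is handed in when it is done.

```bash
mkdir -p pics; python3 - <<'E'
from rig import r
import cv2
for n in("scene","top"):
    im,d=r.read_camera(n); cv2.imwrite(f"pics/{n}0.png",im); p=r.camera_params(n); print(n,p["K"],p["D"],p["view"],(d>0).mean())
print(r.current_tool_rot(),r.current_time(),r.current_wrist_force())
E
```

```text
scene [[456.77260063   0.         320.82088997]
 [  0.         456.77260063 238.95011925]
 [  0.           0.           1.        ]] [-0.10754393  0.          0.          0.          0.        ] [[ 0.80148555  0.59768905  0.01971559 -0.53800419]
 [ 0.39059244 -0.49824039 -0.77407627 -0.18969823]
 [-0.45283381  0.62811171 -0.6327853   0.9796194 ]
 [ 0.          0.          0.          1.        ]] 0.9960579427083334
top [[434.05468558   0.         324.50224102]
 [  0.         434.05468558 243.24060254]
 [  0.           0.           1.        ]] [0.00119833 0.         0.         0.         0.        ] [[-0.01066526 -0.99949557  0.02991403  0.00958231]
 [-0.98858971  0.00604419 -0.150512    0.66395307]
 [ 0.15025527 -0.03117795 -0.9881555   0.63859948]
 [ 0.          0.          0.          1.        ]] 0.9960384114583334
[ 0.10562435 -0.10557042  0.69955615 -0.69879866] 0.1 [ 0.09254134  0.30958246 -0.242043  ]
```

View pics/scene0.png

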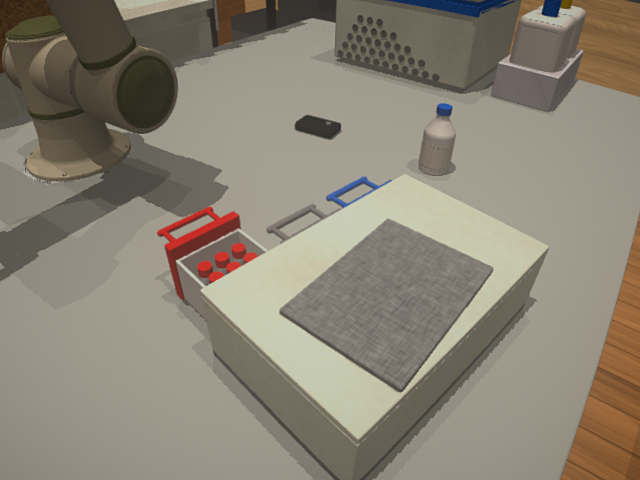

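View pics/top0.png

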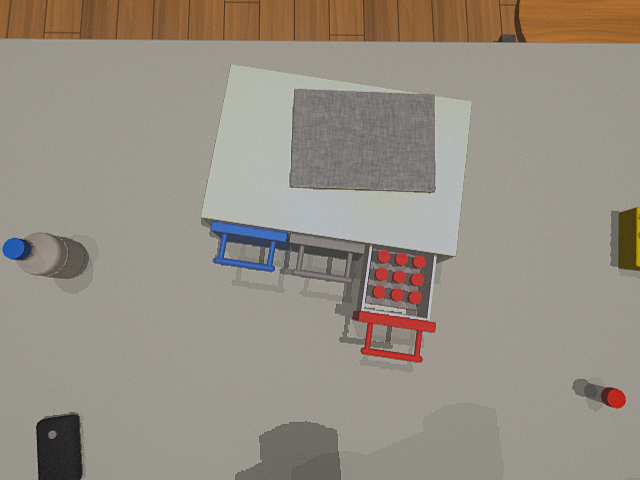

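The top view has the blue handle bar at about (245,267), on the left, grey in the middle, and the open red bar at about (393,355). The scene view agrees. Next I measure the bars.

```bash
cat > h.py <<'E'
from rig import r
import cv2, numpy as np
from scipy.spatial.transform import Rotation as R
def bars(cam="top", save=None):
    """bar centre, axis angle and length from the colour mask cast on z=0.095, per colour"""
    p=r.camera_params(cam); im,d=r.read_camera(cam)
    if save: cv2.imwrite(save,im)
    V=p["view"]; Rc=V[:3,:3]; o=-Rc.T@V[:3,3]
    hsv=cv2.cvtColor(im,cv2.COLOR_BGR2HSV); H,S,W=cv2.split(hsv)
    out={}
    for n,m in (("red",((H<8)|(H>172))&(S>150)&(W>60)),("blue",(H>100)&(H<130)&(S>120)&(W>50))):
        v,u=np.nonzero(m&(d>0))
        n2=cv2.undistortPoints(np.c_[u,v].astype(np.float32)[:,None],p["K"],p["D"])[:,0]
        c=np.c_[n2,np.ones(len(n2))]
        P=(c*d[v,u][:,None]-V[:3,3])@Rc            # depth points
        w=c@Rc; Q=o+w*((0.095-o[2])/w[:,2])[:,None] # rays on z=.095
        out[n]=(P,Q)
    return out
def quat(yaw,flip=False):
    cx=np.array([np.cos(yaw),np.sin(yaw),0]); z=-cx if flip else cx; y=np.array([0,0,-1.])
    q=R.from_matrix(np.c_[np.cross(y,z),y,z]).as_quat(); return q[[3,0,1,2]]
E
python3 - <<'E'
from h import *
for n,(P,Q) in bars().items():
    k=(P[:,2]>.08)&(P[:,2]<.112)&(abs(P[:,1])<.3)&(P[:,0]>.2)
    p,q=P[k],Q[k]
    # bar = the 14 mm nearest the robot along chest x, angle refined from the bar itself
    yaw=-0.1
    for _ in range(5):
        cx=np.array([np.cos(yaw),np.sin(yaw)]); s=q[:,:2]@cx; b=s<np.percentile(s,2)+.012
        rect=cv2.minAreaRect(q[b][:,:2].astype(np.float32)); (vx,vy,_,_)=cv2.fitLine(q[b][:,:2].astype(np.float32),cv2.DIST_HUBER,0,.01,.01).ravel()
        if vy<0: vx,vy=-vx,-vy
        yaw=np.arctan2(-vx,vy)
    ez=p[b]
    print(n,b.sum(),"c",np.round(rect[0],4),"size",np.round(rect[1],4),"yaw",yaw,"depth c",ez.mean(0).round(4),"z95",np.percentile(ez[:,2],[5,95]))
    for f in(0,1):
        c=np.array(rect[0])
        for h in(.155,.25): print(f,r.inverse_kinematics([*c,h],quat(yaw,f)))
E
```

```text
red 415 c [ 0.4974 -0.0891] size [0.0886 0.0133] yaw -0.15471299 depth c [ 0.4964 -0.088   0.0992] z95 [0.09674516 0.10148233]
0 [-4.09520699e-01  4.44053739e-01  1.73757767e+00 -4.44089210e-16
  9.59961244e-01 -2.54807731e-01]
0 [-4.09520699e-01  3.19744785e-01  1.63555621e+00 -4.44089210e-16
  1.18629166e+00 -2.54807731e-01]
1 None
1 None
blue 385 c [0.6291 0.1233] size [0.0889 0.0129] yaw -0.15578397 depth c [0.6274 0.1228 0.0991] z95 [0.09672587 0.1013003 ]
0 [ 1.10647036e-02  7.03123630e-01  1.28971726e+00 -4.44089210e-16
  1.14875176e+00  1.66848681e-01]
0 [ 1.10647036e-02  6.11757473e-01  1.18720683e+00 -4.44089210e-16
  1.34262835e+00  1.66848681e-01]
1 None
1 None
```

Checks hold: the bars lie 230 mm apart (2×115) sideways, z is about 0.10 at the bar's top, length is about 0.088, and red is about 97 mm out. Next I push red with the fingers shut.

```bash
python3 - <<'E'
from h import *
yaw=-.155; cx=np.array([np.cos(yaw),np.sin(yaw),0]); q=quat(yaw)
c=np.array([.4974,-.0891,0]); s=c-.055*cx
r.move_gripper(0.0)
r.move_to(s+[0,0,.25],q); r.line_to(s+[0,0,.152])
print(r.current_time(),r.current_wrist_force())
hit=r.line_to(s+[0,0,.152]+.165*cx,feed=.06,contact_N=15)
e=r.current_eef_pos(); print(hit,"travel",(e-s)@cx,r.current_wrist_force(),r.current_time())
if hit and (e-s)@cx<.1: print("early stop")
im,_=r.read_camera("top"); cv2.imwrite("pics/top1.png",im)
E
```

```text
3.575 [-0.37319284  0.52955874 -0.20476119]
True travel 0.13166753043247031 [-3.85876616  0.20855104  3.27579955] 5.525
```

View pics/top1.png

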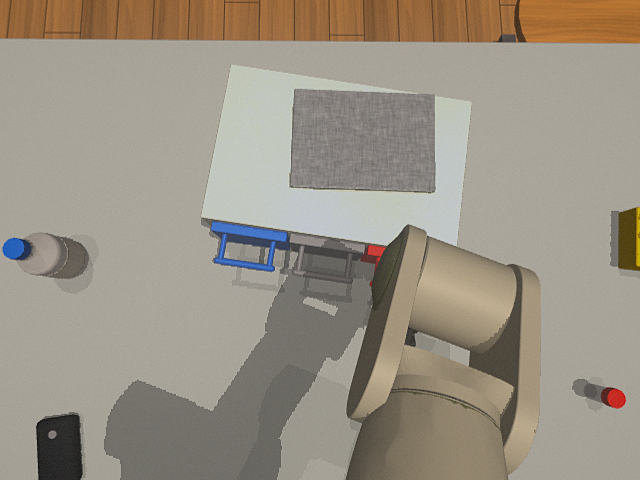

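The arm covers red, but the part at (372,253) lines up with the other fronts. Now I back off, measure both bars, and move above blue for a close look.

```bash
python3 - <<'E'
from h import *
yaw=-.155; cx=np.array([np.cos(yaw),np.sin(yaw),0]); q=quat(yaw)
hit=r.line_to(r.current_eef_pos()+.006*cx,feed=.03,contact_N=12); print(hit,r.current_wrist_force())
r.line_to(r.current_eef_pos()-.03*cx); e=r.current_eef_pos(); r.line_to([e[0],e[1],.25])
b=np.array([.6291,.1233,0]); r.move_gripper(.035)
r.move_to(b+[0,0,.25],q)
for cam in("top","wrist"):
  for n,(P,Q) in bars(cam,f"pics/{cam}2.png").items():
    k=(P[:,2]>.08)&(P[:,2]<.112)&(abs(P[:,1])<.3)&(P[:,0]>.2); Qk=Q[k][:,:2]
    if not k.any(): print(cam,n,"none"); continue
    s=Qk@cx[:2]; t=s<np.percentile(s,2)+.012; rc=cv2.minAreaRect(Qk[t].astype(np.float32))
    print(cam,n,k.sum(),np.round(rc[0],4),np.round(rc[1],4),"along cx",np.array(rc[0])@cx[:2])
print(r.current_time(),r.current_gripper_width())
cv2.imwrite("pics/both2.png",cv2.resize(np.hstack([cv2.imread("pics/top2.png"),cv2.imread("pics/wrist2.png")]),(800,300)))
E
```

```text
True [-5.13370634  0.58593117  3.74741175]
top red 1320 [ 0.5926 -0.1042] [0.088  0.0127] along cx 0.6015490100809882
top blue 290 [0.624  0.0871] [0.0147 0.0118] along cx 0.6030472195296429
wrist red none
wrist blue 9462 [0.6296 0.1229] [0.0892 0.0129] along cx 0.6031272039483779
8.4167 0.0351517986081598
```

View pics/both2.png

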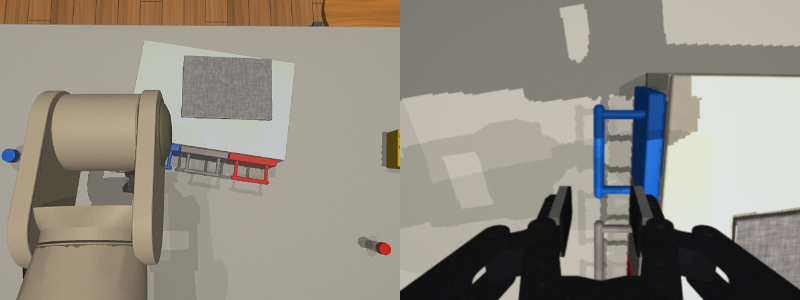

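Red is now level with the shut blue bar (0.6015 against 0.603 along the chest axis). The wrist view (right half) shows the blue bar at x≈600, centred between the fingers. Next I grasp and pull.

```bash
python3 - <<'E'
from h import *
yaw=-.155; cx=np.array([np.cos(yaw),np.sin(yaw),0])
b=np.array([.6294,.1231,0])
r.line_to(b+[0,0,.25])
if r.line_to(b+[0,0,.150],feed=.08,contact_N=10): print("touched",r.current_eef_pos()); raise SystemExit
r.move_gripper(0.0,30); w=r.current_gripper_width(); print("width",w,r.current_wrist_force())
if w<.006: raise SystemExit("missed")
s=r.current_eef_pos()
hit=r.line_to(s-.13*cx,feed=.05,contact_N=14)
print(hit,"pulled",(s-r.current_eef_pos())@cx,r.current_wrist_force(),r.current_gripper_width(),r.current_time())
E
```

```text
width 0.008945375937192732 [-10.58175033   0.33730174   7.8284596 ]
True pulled 0.000756966495670629 [0.08414264 0.78932336 4.77836987] 0.00850482907253443 10.8417
```

The force preloaded by the grip relaxed and tripped the stop. I pull again from the relaxed state.

```bash
python3 - <<'E'
from h import *
yaw=-.155; cx=np.array([np.cos(yaw),np.sin(yaw),0])
b=np.array([.6294,.1231,0])
hit=r.line_to(b+[0,0,.150]-.13*cx,feed=.05,contact_N=18)
e=r.current_eef_pos()
print(hit,"pulled",(b-e)@cx,r.current_wrist_force(),r.current_gripper_width(),r.current_time())
im,_=r.read_camera("top"); cv2.imwrite("pics/top3.png",im)
E
```

```text
True pulled 0.12199488596556282 [1.35537517 0.28477917 0.55020135] 0.008747302922767894 12.9833
```

View pics/top3.png

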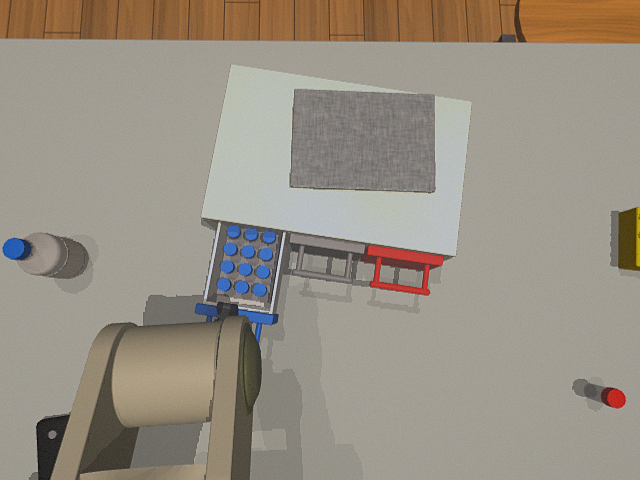

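Blue is out with its front at about (237,313), and red is shut. Next I release, lift clear and measure.

```bash
python3 - <<'E'
from h import *
yaw=-.155; cx=np.array([np.cos(yaw),np.sin(yaw),0])
r.move_gripper(.032); e=r.current_eef_pos(); print(r.line_to([e[0],e[1],.26],feed=.1,contact_N=15))
r.move_to([.30,-.40,.30],quat(yaw)) if r.inverse_kinematics([.30,-.40,.30],quat(yaw)) is not None else r.move_joints([-1.494,.313,1.498,0,1.331,-.223])
for n,(P,Q) in bars("top","pics/top4.png").items():
    k=(P[:,2]>.08)&(P[:,2]<.112)&(abs(P[:,1])<.25)&(P[:,0]>.2); Qk=Q[k][:,:2]
    s=Qk@cx[:2]; t=s<np.percentile(s,2)+.012; rc=cv2.minAreaRect(Qk[t].astype(np.float32))
    print(n,np.round(rc[0],4),np.round(rc[1],4),"along cx",np.array(rc[0])@cx[:2])
print(r.current_time(),r.current_wrist_force())
E
```

```text
False
red [ 0.5924 -0.1042] [0.088  0.0125] along cx 0.6013728214213167
blue [0.5111 0.1422] [0.0889 0.0137] along cx 0.4830213714246571
16.7667 [-0.87994323 -0.6807469  -0.36935882]
```

View pics/top4.png

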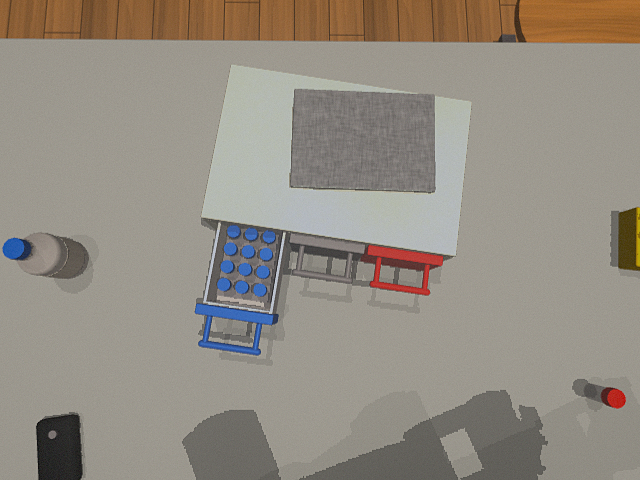

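Blue is 0.120 m out, with its bar at (230,349). Red is shut, with its bar at (400,290), and the arm is clear. I hand it in.

```bash
python3 -c "
from rig import r
r.finish_job()"
```

```text
the job is handed in; nothing more can be done
```

The red drawer is pushed home and the blue drawer is pulled out to its stop and left open. I handed the job in at about 17 s, with the arm clear of everything.

- **Red:** I pushed the bar with the fingers shut until the contact limit stopped the motion, then pressed a second time and met the stop again. In the last picture its bar lies at 0.601 m along the chest axis. The shut blue bar was at 0.603 m, so they agree within the 2 mm calibration.
- **Blue:** I pinched the bar and pulled until it met its stop. The camera shows it 0.120 m out after release. The arm's own travel read 0.122 m, a 2 mm difference.
- **Failed step:** the first pull stopped after under 1 mm because force built up by the grip tripped the contact limit. I repeated it with a higher limit and it went through.

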